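Unlatch and open the instrument box on the electronics bench

ROBOT

A 6-joint arm with a two-finger parallel gripper is mounted at the origin on the work surface. World frame = base frame: x ahead of the robot, y to its left, z up, the work surface at z = 0. Lengths are in m, angles in rad, forces in N, time in s.
With the tool pointing down it reaches from about 0.375 to 0.9 m from the base axis. Payload 3.1 kg.
Tool frame: the origin (TCP) lies between the finger pads; the fingertips stand robot.finger_overhang ahead of it and the grasp point (between the pads) lies 3 mm ahead of it (robot.finger_overhang is the distance from the TCP to the fingertips, in m); z points along the fingers, y is the line along which they close (so a half turn about z gives the same grasp; the last joint's range is limited). The gripper opens to 87 mm and grips with 3 to 60 N. Pads are 19 mm wide; open, the fingers measure 117 mm over their backs; the gripper's body (75 mm by 190 mm) begins 51 mm behind the grasp point.
Start: joints at [-0.178, 0.527, 1.433, -0, 1.181, -0.178], TCP at [0.625, 0, 0.245] pointing down, gripper open.
Joint ranges: [-3.08, 3.08], [-0.75, 2.2], [0.22, 2.44], [-1.43, 4.57], [0, 2.65], [-2.85, 2.85]. Speed limits (rad/s): [2.79, 2.79, 3.14, 3.14, 3.14, 3.14].

INTERFACE

Orientations are given as a unit quaternion [x, y, z, w].
In Python, from rig import get_obs, vision, hand_in, nets, robot gives the robot as it stands.
- The arm moves only by the tool apply_moves, never from a script. Its argument "series" is a list of rows, each an object with "offset": the shift along the world's x, y, z in cm, a list of three; "rot": the turn, a rotation vector about the world's x, y, z in degrees, a list of three. A call has 1 to 20 rows; each row is the pose to reach, as a shift and turn from the pose commanded when the call began; what a row does not reach only later rows make up. A row lasts 1/10 s, in which the tool goes at most 50 mm and 8.59 degrees, less where a joint would pass 70% of its speed; a pose out of reach is approached as far as the arm can. A call with a gripper value outside its range is refused whole. "hand" is the opening, from 0 (shut) to 1 (fully open), set as the call begins (left out, the last holds). The fingers move at their own pace and stop on an object; "newtons" is the grip in N (left out, the last holds). Time passes only in rows, so rows that repeat a pose let the fingers close. It gives the time, the measured TCP pose, the force, the opening and the grip force at its end, in the units of the state.
- get_obs(): the state, without advancing time (a new reading comes with each control period).
- vision.camera(name): name is "scene" or "side" or "wrist"; returns the picture (420x560x3 uint8, red, green, blue); there is no depth.
- vision.calibration(name): a dict with "K" (3x3 intrinsics, pixels), "k1" (the pictures are not rectified: a ray, as slopes to the right and down, at radius r is drawn at 1 + k1 r^2 times it, then the intrinsics apply), "R" (3x3) and "t" (3): a world point X has camera coordinates R X + t. Camera axes: x right, y down, z forward; pixel columns grow to the right and rows downward; lengths in m; the calibration is good to about 2 mm. A picture is of the moment at which its call begins: read the wrist's pose just before it. calibration takes no time and is no camera call; for the wrist camera it gives the pose at the moment of the call.
- hand_in(): hands the job in; it is judged then, once.
Trained networks look in the newest picture that a camera, given by its name, has taken for a name from the list of things; names that differ only in an ending like _2 or _b are one class to them, and where a whole thing is asked for, a point or a joint stands for the part that bears it (a point fixed in the world has none). Each returns a list of dicts, best first, with "conf" (0 to 1); they miss things now and then, are a little off and sometimes report something else, mostly with a low value. They report only what shows in the picture. A call takes as long as a camera call. They do not tell look-alikes from the thing itself.
- nets.search_frame(camera, query): "centre" ([x, y, z] in m, in world coordinates, good to about 4 mm: the middle of the surface that is visible of it).
- nets.spot_point(camera, query): "centre" ([x, y, z] in m, in world coordinates, good to about 4 mm: a listed point, or the origin of a listed thing).
The state is a dict: "time": time; "q": joint angles; "joint_velocities": joint speeds; "joint_torque": joint torques, N m; "position": TCP position; "tool_rot": TCP orientation; "ft_force": force on the tool from outside, world axes, zero at the start; "moment": the same for the moment, N m; "grip_width": finger opening in m; "grip_force": force on a finger pad.
Only numpy, scipy, OpenCV 4.12 (cv2) and the standard library are available. Lean on these libraries where they do the work, as an engineer would, in place of code of your own. Each camera call takes 0.05 s, during which the arm holds its last target. There are 200 camera calls.

TASK

Open the larger of the two grey instrument boxes on the bench. Turn the wing fastener on its front ledge a full quarter turn anticlockwise, so that its bar lies along the ledge and its tongue is clear of the cover; then take the cover by its pull tab, swing it up until it stands about upright, and let go. Leave the fastener of the smaller box locked as it is.

Things in the scene. Friction and masses are not known exactly. Their poses are not given: they have to be found in the camera images.
- enclosure: Larger grey box fixed on the bench, 170 deep (x), 200 wide (y), 80 mm high. Origin: centre of underside, z up, front (-x) towards the robot within 20 deg. Top: front ledge x -85 to -40 mm with a black wing fastener; behind it a flush aluminium cover x -45 to +85 with a black pull tab. A smaller box (120x130x60 mm, same make) stands across the bench's middle, 70+ mm away.
- fastener (a joint): Its wing fastener, rad. Axis upright at box x -62.5, y +50 mm. Grip: bar 44 long, 12 wide, 30 tall, 85.5 to 115.5 mm above the bench; steel tongue under it, tip 32 mm from axis. 0 = locked: bar along box x, tongue over the cover's edge, holding it down. Grows anticlockwise from above to a stop at 1.571 = unlocked: bar along the ledge. Tongue clear of the cover from 1.25. Stays as left; 0.06 N m.
- cover (a joint): Its cover, rad: 0 shut, 1.571 upright, stop 1.75. Hinge along box y at x +85 mm, height 74 mm: front edge swings up, away from the robot. Stiff hinge holds any angle; 5 N at the tab lifts it. Pull tab: upright fin 30 long (x), 12 thick (y), centre x -20, y -50 mm, 80 to 112 mm above the bench when shut, moving with the cover; it pivots between fingers pinching its 12 mm.
- small_fastener (a joint): Wing fastener of the same kind on the smaller box, rad. 0 = locked, grows anticlockwise seen from above. Must stay locked.
Not all that is in view belongs to the job. What is shaped like the part that bears small_fastener but red is not meant.

How it is judged:
By the outcome, as a careful person would: the job done as asked, in the order asked, and still so for the second after the job is handed in, with the robot touching nothing.
It also fails if it takes over 48 s, if anything falls off the work surface, if the arm or the gripper's body presses on something with over 40 N, if the wrist force passes 120 N, or if a joint passes its speed limit or range.

## Working session

There is one attempt and no reset: what is moved stays moved. The work goes in short steps, Python scripts to look and compute and a tool call to move; the robot and the scene stay as the last step left them, time stands still between calls to the robot, and variables do not carry over. Pictures are saved under pics/ and viewed, at most 10 in all, crops included, and the job is handed in when it is done.

Besides the shell and the picture viewer there is one more tool, called after "Emit:" as name([rows], argument=value, ...), one row to a line, values as JSON. apply_moves: Moves the arm, as the interface text tells. Its arguments: {"type":"object","properties":{"series":{"type":"array"},"hand":{"type":"number"},"newtons":{"type":"number"}},"required":["series"]}

```bash
mkdir -p pics; python3 - <<'E'
from rig import get_obs, vision, nets, robot
import cv2
o=get_obs();print(o['time'],o['position'],o['tool_rot'],robot.finger_overhang)
for c in ["scene","side"]:
    cv2.imwrite(f"pics/{c}0.png",vision.camera(c)[:,:,::-1])
    for q in ["enclosure","fastener","cover","small_fastener"]:
        for f in (nets.search_frame,nets.spot_point):
            try: print(c,q,f.__name__,[(([round(v,3) for v in d['centre']]),round(d['conf'],2)) for d in f(c,q)[:4]])
            except Exception as e: print(c,q,e)
print(get_obs()['time'])
E
```

```text
0.0 [6.24326656e-01 1.62514722e-04 2.43555586e-01] [ 7.07103908e-01  7.07108822e-01 -6.15710445e-04 -8.93575653e-04] 0.022
scene enclosure call [([0.59, 0.231, 0.076], 0.77), ([0.498, -0.184, 0.075], 0.38)]
scene enclosure call [([0.54, 0.22, -0.005], 0.87)]
scene fastener call [([0.485, 0.262, 0.102], 0.67)]
scene fastener it knows: enclosure
scene cover call [([0.571, 0.227, 0.081], 0.58)]
scene cover it knows: enclosure
scene small_fastener call []
scene small_fastener it knows: enclosure
side enclosure call [([0.52, 0.172, 0.084], 0.87)]
side enclosure call [([0.54, 0.217, 0.002], 0.61)]
side fastener call [([0.471, 0.253, 0.102], 0.7)]
side fastener it knows: enclosure
side cover call [([0.557, 0.208, 0.08], 0.72)]
side cover it knows: enclosure
side small_fastener call [([0.476, -0.192, 0.086], 0.75), ([0.32, -0.369, 0.085], 0.49)]
side small_fastener it knows: enclosure
0.6
```

View pics/scene0.png

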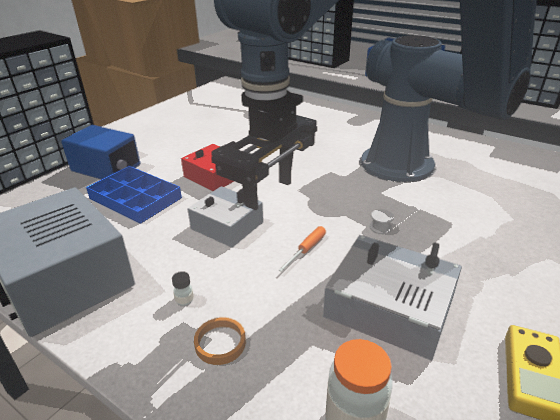

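View pics/side0.png

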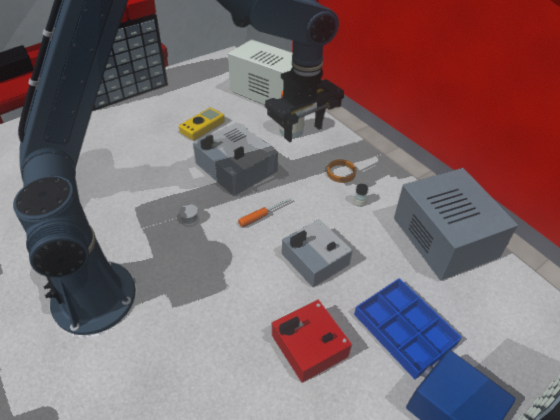

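The scene picture shows the larger grey box with its fastener at about (432,255) and pull tab at (373,253). In the side picture they're at (207,142) and (239,153). The small grey box and the red decoy are on the robot's right. I'll move over the larger box, turning the fingers to straddle the bar, and measure it with the wrist camera.

Emit:
apply_moves([
  {"offset": [-3, 4, 2], "rot": [0, 0, -8]},
  {"offset": [-6, 8, 4], "rot": [0, 0, -16]},
  {"offset": [-9, 12, 5], "rot": [0, 0, -24]},
  {"offset": [-11, 16, 6], "rot": [0, 0, -32]},
  {"offset": [-12, 19, 6], "rot": [0, 0, -40]},
  {"offset": [-12, 20, 6], "rot": [0, 0, -48]},
  {"offset": [-12, 20, 6], "rot": [0, 0, -56]},
  {"offset": [-12, 20, 6], "rot": [0, 0, -64]},
  {"offset": [-12, 20, 6], "rot": [0, 0, -72]},
  {"offset": [-12, 20, 6], "rot": [0, 0, -80]},
  {"offset": [-12, 20, 6], "rot": [0, 0, -88]},
  {"offset": [-12, 20, 6], "rot": [0, 0, -90]},
  {"offset": [-12, 20, 6], "rot": [0, 0, -90]},
  {"offset": [-12, 20, 6], "rot": [0, 0, -90]},
], hand=1)

```text
time: 2.0
position: [0.505, 0.2, 0.3046]
tool_rot: [1.0, 0.0, 0.0, -0.0]
ft_force: [-0.4, -0.3, -0.8]
grip_width: 0.0867
grip_force: 0.0
```

```bash
python3 - <<'E'
from rig import get_obs, vision, nets
import cv2, pickle
o=get_obs();print(o['time'],o['position'],o['tool_rot'],o['q'])
c=vision.calibration("wrist");im=vision.camera("wrist")
pickle.dump((c,im),open("w1.pkl","wb"));cv2.imwrite("pics/w1.png",im[:,:,::-1])
for q in ["enclosure","fastener","cover"]:
    print(q,[(d['centre'],d['conf']) for d in nets.search_frame("wrist",q)[:3]])
print([(d['centre'],d['conf']) for d in nets.spot_point("wrist","enclosure")])
E
```

```text
2.0 [0.5049612  0.20003192 0.30461437] [ 9.99999904e-01  4.34857605e-04  5.36044285e-05 -2.91328196e-05] [1.71329547e-01 3.48552805e-01 1.56396787e+00 4.15909848e-05
 1.22895642e+00 1.74124222e+00]
enclosure [([0.5418, 0.215, 0.0796], 0.68)]
fastener [([0.4792, 0.2529, 0.1133], 0.77)]
cover [([0.5628, 0.2121, 0.0786], 0.55)]
[([0.5405, 0.217, 0.0022], 0.96)]
```

View pics/w1.png

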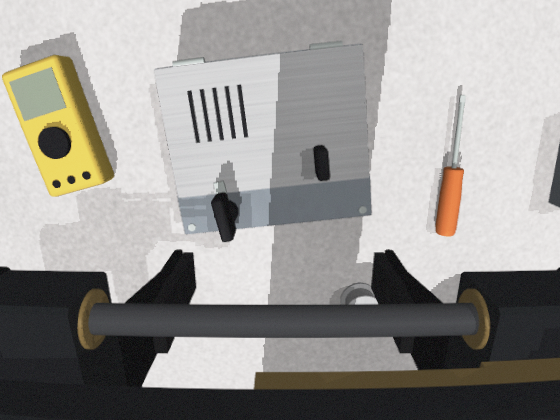

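The wrist view shows the box's top corners at about (157,70), (362,44), (371,213) and (185,233). The bar runs from (218,198) to (229,238) and the tab sits near (321,163). I'll fit the box pose to the corners.

```bash
cat > h.py <<'E'
import numpy as np
def proj(c,X):
    X=np.atleast_2d(X)@np.array(c["R"]).T+np.array(c["t"]); s=X[:,:2]/X[:,2:]
    s=s*(1+c["k1"]*(s**2).sum(1,keepdims=True)); K=np.array(c["K"])
    return s@K[:2,:2].T+K[:2,2]
def box(p,B):
    B=np.atleast_2d(B).astype(float)/1000; c,s=np.cos(p[2]),np.sin(p[2])
    return np.c_[p[0]+c*B[:,0]-s*B[:,1],p[1]+s*B[:,0]+c*B[:,1],B[:,2]]
E
python3 - <<'E'
import pickle,cv2,numpy as np
from scipy.optimize import least_squares
from h import *
c,im=pickle.load(open("w1.pkl","rb"))
B=[[85,100,80],[85,-100,80],[-85,-100,80],[-85,100,80]]
px=np.array([[157,70],[362,44],[371,213],[185,233]],float)
r=least_squares(lambda p:(proj(c,box(p,B))-px).ravel(),[.54,.217,0])
p=r.x;print(p,np.degrees(p[2]),r.fun.round(1))
np.save("p.npy",p)
print("fast",box(p,[-62.5,50,0]),"tab",box(p,[-20,-50,0]))
v=cv2.resize(im[:,:,::-1].copy()[30:260,130:400],None,fx=2.6,fy=2.6)
def L(P,col):
    q=((proj(c,box(p,P))-[130,30])*2.6).astype(int); cv2.polylines(v,[q],True,col,1)
L(B,(0,255,0))
L([[-62.5+a*22,50+b*6,115.5] for a,b in((1,1),(1,-1),(-1,-1),(-1,1))],(0,0,255))
L([[-20+a*15,-50+b*6,112] for a,b in((1,1),(1,-1),(-1,-1),(-1,1))],(0,0,255))
cv2.imwrite("pics/fit1.png",v)
E
```

```text
[0.5374098  0.21413482 0.10947487] 6.2724478190318935 [-4.7 -2.   2.8 -1.6  2.   2.9 -0.1  2.3]
fast [[0.46982113 0.25700698 0.        ]] tab [[0.52299234 0.16224902 0.        ]]
```

View pics/fit1.png

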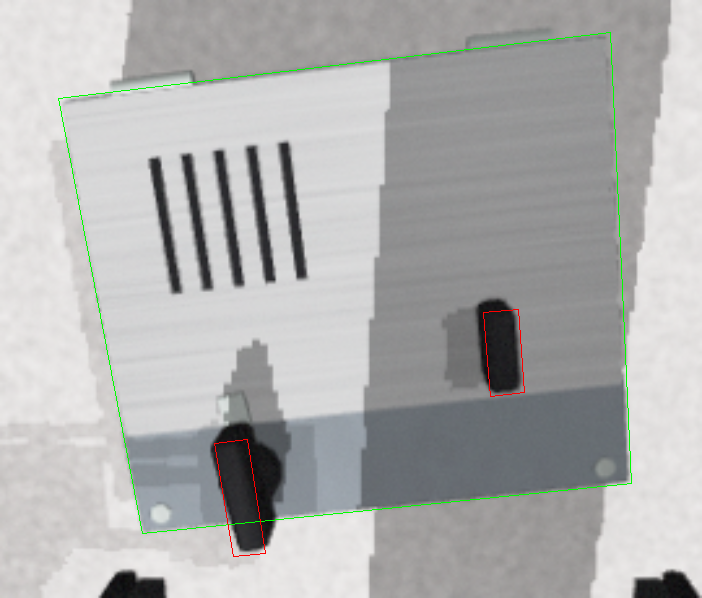

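Emit:
apply_moves([
  {"offset": [-1, 2, -2], "rot": [0, 0, 2]},
  {"offset": [-2, 4, -5], "rot": [0, 0, 4]},
  {"offset": [-3.3, 5.5, -8], "rot": [0, 0, 6.3]},
  {"offset": [-3.3, 5.5, -11], "rot": [0, 0, 6.3]},
  {"offset": [-3.3, 5.5, -13], "rot": [0, 0, 6.3]},
  {"offset": [-3.3, 5.5, -14], "rot": [0, 0, 6.3]},
  {"offset": [-3.3, 5.5, -14], "rot": [0, 0, 6.3]},
  {"offset": [-3.3, 5.5, -14], "rot": [0, 0, 6.3]},
], hand=0.5)

```text
time: 3.05
position: [0.4728, 0.2551, 0.1652]
tool_rot: [0.998, 0.055, 0.001, -0.0]
ft_force: [0.3, -0.3, 0.2]
grip_width: 0.0443
grip_force: 0.0
```

```bash
python3 - <<'E'
from rig import get_obs, vision, nets
import cv2, pickle, numpy as np
from h import *
o=get_obs();print(o['time'],o['position'],o['tool_rot'])
c=vision.calibration("wrist");im=vision.camera("wrist")
pickle.dump((c,im),open("w2.pkl","wb"))
p=np.load("p.npy")
print([(d['centre'],d['conf']) for d in nets.search_frame("wrist","fastener")[:3]])
v=im[:,:,::-1].copy()
def L(P):
    cv2.polylines(v,[proj(c,box(p,P)).astype(int)],True,(0,0,255),1)
for z in(80,115.5):
  L([[-62.5+a*22,50+b*6,z] for a,b in((1,1),(1,-1),(-1,-1),(-1,1))])
L([[-20+a*15,-50+b*6,112] for a,b in((1,1),(1,-1),(-1,-1),(-1,1))])
L([[-40,-100,80],[-85,-100,80],[-85,100,80],[-40,100,80]])
# grip axis
q=proj(c,[o['position']+[0,0,-.003]])[0].astype(int);cv2.circle(v,tuple(int(i) for i in q),4,(0,255,0),1)
cv2.imwrite("pics/w2.png",v)
E
```

```text
3.05 [0.47278086 0.25514679 0.16521222] [ 9.98495168e-01  5.48348595e-02  7.09196096e-04 -1.85629047e-04]
[([0.4781, 0.2575, 0.113], 0.82)]
```

View pics/w2.png

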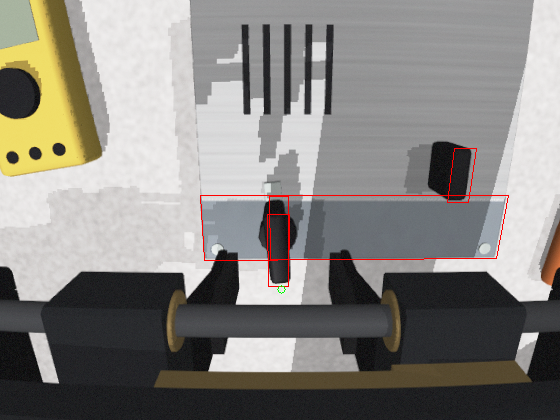

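The bar is centred between the fingers: column 279 against a grip line at 281, and the fitted yaw agrees. I'll descend and close.

Emit:
apply_moves([
  {"offset": [0, 0.1, -2]},
  {"offset": [0, 0.1, -4]},
  {"offset": [0, 0.1, -5]},
  {"offset": [0, 0.1, -5.4]},
  {"offset": [0, 0.1, -5.4]},
  {"offset": [0, 0.1, -5.4]},
], hand=0.5)

```text
schema error: expected keys offset, rot
```

Emit:
apply_moves([
  {"offset": [0, 0, 0]},
  {"offset": [0, 0, 0]},
  {"offset": [0, 0, 0]},
  {"offset": [0, 0, 0]},
  {"offset": [0, 0, 0]},
  {"offset": [0, 0, 0]},
], hand=0, newtons=20)

```text
schema error: expected keys offset, rot
```

Emit:
apply_moves([
  {"offset": [0, 0.1, -2], "rot": [0, 0, 0]},
  {"offset": [0, 0.1, -4], "rot": [0, 0, 0]},
  {"offset": [0, 0.1, -5], "rot": [0, 0, 0]},
  {"offset": [0, 0.1, -5.4], "rot": [0, 0, 0]},
  {"offset": [0, 0.1, -5.4], "rot": [0, 0, 0]},
  {"offset": [0, 0.1, -5.4], "rot": [0, 0, 0]},
], hand=0.5)

```text
time: 3.75
position: [0.4726, 0.2562, 0.1113]
tool_rot: [0.998, 0.055, 0.001, -0.0]
ft_force: [0.2, -0.7, -0.2]
grip_width: 0.0435
grip_force: 0.0
```

Emit:
apply_moves([
  {"offset": [0, 0, 0], "rot": [0, 0, 0]},
  {"offset": [0, 0, 0], "rot": [0, 0, 0]},
  {"offset": [0, 0, 0], "rot": [0, 0, 0]},
  {"offset": [0, 0, 0], "rot": [0, 0, 0]},
  {"offset": [0, 0, 0], "rot": [0, 0, 0]},
  {"offset": [0, 0, 0], "rot": [0, 0, 0]},
], hand=0, newtons=20)

```text
time: 4.35
position: [0.472, 0.2586, 0.111]
tool_rot: [0.999, 0.054, 0.001, -0.002]
ft_force: [-1.1, 8.3, 1.1]
grip_width: 0.0227
grip_force: 20.0
```

The fingers stopped at 22.7 mm, not 12, so they've hit the round hub under the bar, and the centre is a little towards +y. I'll open, go up 8 mm, shift +3 mm in y and close again.

Emit:
apply_moves([
  {"offset": [0, 0, 0], "rot": [0, 0, 0]},
  {"offset": [0, 0, 0], "rot": [0, 0, 0]},
  {"offset": [0, 0.3, 0.4], "rot": [0, 0, 0]},
  {"offset": [0, 0.3, 0.8], "rot": [0, 0, 0]},
  {"offset": [0, 0.3, 0.8], "rot": [0, 0, 0]},
], hand=0.4)

```text
time: 4.85
position: [0.4725, 0.2591, 0.1193]
tool_rot: [0.998, 0.055, 0.001, -0.0]
ft_force: [-0.4, 0.2, 0.3]
grip_width: 0.0343
grip_force: 0.0
```

Emit:
apply_moves([
  {"offset": [0, 0, 0], "rot": [0, 0, 0]},
  {"offset": [0, 0, 0], "rot": [0, 0, 0]},
  {"offset": [0, 0, 0], "rot": [0, 0, 0]},
  {"offset": [0, 0, 0], "rot": [0, 0, 0]},
  {"offset": [0, 0, 0], "rot": [0, 0, 0]},
  {"offset": [0, 0, 0], "rot": [0, 0, 0]},
  {"offset": [0, 0, 0], "rot": [0, 0, 0]},
], hand=0, newtons=20)

```text
time: 5.55
position: [0.4718, 0.2589, 0.1184]
tool_rot: [0.998, 0.055, -0.0, 0.0]
ft_force: [-0.2, -1.3, 0.1]
grip_width: 0.0116
grip_force: 19.7
```

Gripped at 11.6 mm and centred. Next is the quarter turn anticlockwise.

Emit:
apply_moves([
  {"offset": [0, 0, 0], "rot": [0, 0, 5]},
  {"offset": [0, 0, 0], "rot": [0, 0, 10]},
  {"offset": [0, 0, 0], "rot": [0, 0, 15]},
  {"offset": [0, 0, 0], "rot": [0, 0, 20]},
  {"offset": [0, 0, 0], "rot": [0, 0, 25]},
  {"offset": [0, 0, 0], "rot": [0, 0, 30]},
  {"offset": [0, 0, 0], "rot": [0, 0, 35]},
  {"offset": [0, 0, 0], "rot": [0, 0, 40]},
  {"offset": [0, 0, 0], "rot": [0, 0, 45]},
  {"offset": [0, 0, 0], "rot": [0, 0, 50]},
  {"offset": [0, 0, 0], "rot": [0, 0, 55]},
  {"offset": [0, 0, 0], "rot": [0, 0, 60]},
  {"offset": [0, 0, 0], "rot": [0, 0, 65]},
  {"offset": [0, 0, 0], "rot": [0, 0, 70]},
  {"offset": [0, 0, 0], "rot": [0, 0, 75]},
  {"offset": [0, 0, 0], "rot": [0, 0, 80]},
  {"offset": [0, 0, 0], "rot": [0, 0, 84]},
  {"offset": [0, 0, 0], "rot": [0, 0, 88]},
  {"offset": [0, 0, 0], "rot": [0, 0, 90]},
  {"offset": [0, 0, 0], "rot": [0, 0, 90]},
])

```text
time: 7.55
position: [0.4707, 0.2597, 0.1184]
tool_rot: [0.668, 0.744, -0.0, -0.001]
ft_force: [-3.4, 4.7, 0.5]
grip_width: 0.0119
grip_force: 20.0
```

Emit:
apply_moves([
  {"offset": [0, 0, 0], "rot": [0, 0, 1]},
  {"offset": [0, 0, 0], "rot": [0, 0, 1]},
  {"offset": [0, 0, 0], "rot": [0, 0, 1]},
])

```text
time: 7.85
position: [0.4708, 0.2597, 0.1184]
tool_rot: [0.662, 0.75, -0.0, -0.001]
ft_force: [-3.7, 4.2, 1.7]
grip_width: 0.012
grip_force: 20.1
```

```bash
python3 - <<'E'
from rig import get_obs
o=get_obs();print(o['time'],o['position'],o['tool_rot'],o['moment'],o['ft_force'],o['grip_width'])
from scipy.spatial.transform import Rotation as R
print(R.from_quat(o['tool_rot']).as_matrix().round(3))
E
```

```text
7.85 [0.47075077 0.25965721 0.11843041] [ 6.61566004e-01  7.49885621e-01 -3.45775183e-04 -1.36347470e-03] [ 0.68116272  0.61205391 -0.28265786] [-3.67124058  4.16415459  1.72721664] 0.011970587217368434
[[-0.125  0.992 -0.003]
 [ 0.992  0.125  0.001]
 [ 0.002 -0.002 -1.   ]]
```

Emit:
apply_moves([
  {"offset": [0, 0, 0], "rot": [0, 0, 0]},
  {"offset": [0, 0, 0], "rot": [0, 0, 0]},
  {"offset": [0, 0, 0.2], "rot": [0, 0, 0]},
  {"offset": [0, 0, 2], "rot": [0, 0, 0]},
  {"offset": [0, 0, 5], "rot": [0, 0, 0]},
  {"offset": [0, 0, 8], "rot": [0, 0, -8]},
  {"offset": [1, -2, 8], "rot": [0, 0, -16]},
  {"offset": [2, -4, 8], "rot": [0, 0, -24]},
  {"offset": [3, -6, 8], "rot": [0, 0, -32]},
  {"offset": [4, -8, 8], "rot": [0, 0, -40]},
  {"offset": [5.2, -9.4, 8], "rot": [0, 0, -48]},
  {"offset": [5.2, -9.4, 8], "rot": [0, 0, -56]},
  {"offset": [5.2, -9.4, 8], "rot": [0, 0, -64]},
  {"offset": [5.2, -9.4, 8], "rot": [0, 0, -72]},
  {"offset": [5.2, -9.4, 7], "rot": [0, 0, -80]},
  {"offset": [5.2, -9.4, 6], "rot": [0, 0, -88]},
  {"offset": [5.2, -9.4, 5], "rot": [0, 0, -91]},
  {"offset": [5.2, -9.4, 5], "rot": [0, 0, -91]},
  {"offset": [5.2, -9.4, 5], "rot": [0, 0, -91]},
], hand=0.5)

```text
time: 9.75
position: [0.5243, 0.1648, 0.1687]
tool_rot: [0.998, 0.055, 0.0, 0.0]
ft_force: [-0.3, 1.0, -0.2]
grip_width: 0.0437
grip_force: 0.0
```

```bash
python3 - <<'E'
from rig import get_obs, vision, nets
import cv2, pickle, numpy as np
from h import *
o=get_obs();print(o['time'],o['position'],o['tool_rot'])
p=np.load("p.npy");p[:2]+=[.0012,.002]
a=vision.camera("side")[:,:,::-1][100:210,160:300]
c=vision.calibration("wrist");im=vision.camera("wrist")
v=im[:,:,::-1].copy()
def L(P):
    cv2.polylines(v,[proj(c,box(p,P)).astype(int)],True,(0,0,255),1)
L([[-20+a*15,-50+b*6,112] for a,b in((1,1),(1,-1),(-1,-1),(-1,1))])
q=proj(c,[o['position']+[0,0,-.003]])[0];cv2.circle(v,tuple(int(i) for i in q),4,(0,255,0),1)
a=cv2.resize(a,None,fx=2,fy=2);v=v.copy();v=np.vstack([v,np.zeros((180,560,3),np.uint8)]);v=np.hstack([v,np.zeros((600,240,3),np.uint8)])
v[360:360+220,520:800]=a
cv2.imwrite("pics/w3.png",v)
E
```

```text
9.75 [0.52426156 0.16481477 0.16870431] [9.98458998e-01 5.54940972e-02 1.42192438e-04 1.22632121e-04]
```

View pics/w3.png

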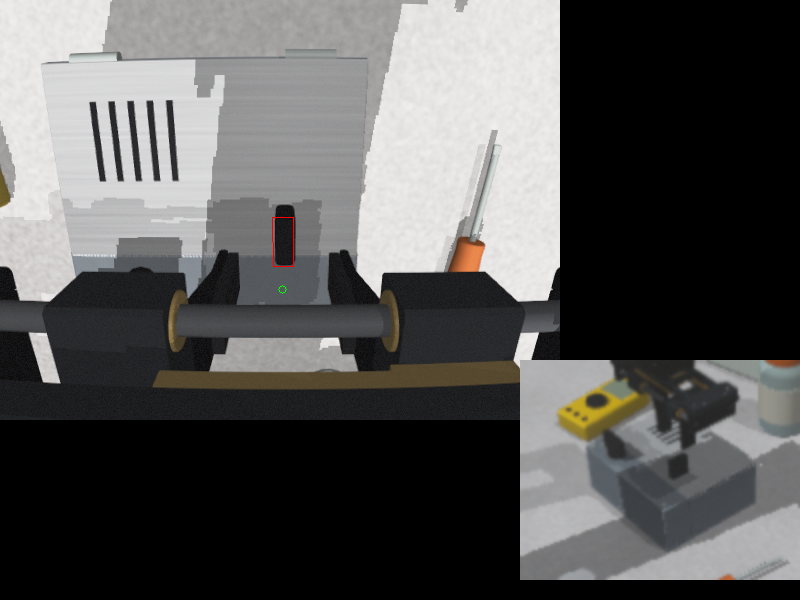

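The tab lies between the fingers and on the fitted position, around column 284. I'll descend and pinch it.

Emit:
apply_moves([
  {"offset": [0, 0, -2], "rot": [0, 0, 0]},
  {"offset": [0, 0, -4], "rot": [0, 0, 0]},
  {"offset": [0, 0, -5.5], "rot": [0, 0, 0]},
  {"offset": [0, 0, -6], "rot": [0, 0, 0]},
  {"offset": [0, 0, -6], "rot": [0, 0, 0]},
], hand=0.5)

```text
time: 10.35
position: [0.524, 0.165, 0.1084]
tool_rot: [0.998, 0.055, -0.0, 0.0]
ft_force: [-0.1, -0.1, -0.3]
grip_width: 0.0436
grip_force: 0.0
```

Emit:
apply_moves([
  {"offset": [0, 0, 0], "rot": [0, 0, 0]},
  {"offset": [0, 0, 0], "rot": [0, 0, 0]},
  {"offset": [0, 0, 0], "rot": [0, 0, 0]},
  {"offset": [0, 0, 0], "rot": [0, 0, 0]},
  {"offset": [0, 0, 0], "rot": [0, 0, 0]},
  {"offset": [0, 0, 0], "rot": [0, 0, 0]},
  {"offset": [0, 0, 0], "rot": [0, 0, 0]},
  {"offset": [0, 0, 0], "rot": [0, 0, 0]},
], hand=0, newtons=25)

```text
time: 11.15
position: [0.5242, 0.1642, 0.1089]
tool_rot: [0.998, 0.055, 0.0, 0.001]
ft_force: [0.6, -6.0, 2.8]
grip_width: 0.0114
grip_force: 25.0
```

```bash
python3 -c "
import numpy as np
for t in range(5,96,5):
    a=np.radians(t);x=10.5*(1-np.cos(a))+3.2*np.sin(a);print(t,round(x*.994,2),round(x*.11,2),round(10.5*np.sin(a)-3.2*(1-np.cos(a)),2))"
```

```text
5 0.32 0.04 0.9
10 0.71 0.08 1.77
15 1.18 0.13 2.61
20 1.72 0.19 3.4
25 2.32 0.26 4.14
30 2.99 0.33 4.82
35 3.71 0.41 5.44
40 4.49 0.5 6.0
45 5.31 0.59 6.49
50 6.16 0.68 6.9
55 7.06 0.78 7.24
60 7.97 0.88 7.49
65 8.91 0.99 7.67
70 9.86 1.09 7.76
75 10.81 1.2 7.77
80 11.76 1.3 7.7
85 12.7 1.4 7.54
90 13.62 1.51 7.3
95 14.52 1.61 6.98
```

Emit:
apply_moves([
  {"offset": [0.15, -0.05, 0.45], "rot": [0, 0, 0]},
  {"offset": [0.32, -0.05, 0.9], "rot": [0, 0, 0]},
  {"offset": [0.5, -0.02, 1.35], "rot": [0, 0, 0]},
  {"offset": [0.71, 0.0, 1.77], "rot": [0, 0, 0]},
  {"offset": [0.95, 0.02, 2.2], "rot": [0, 0, 0]},
  {"offset": [1.18, 0.05, 2.61], "rot": [0, 0, 0]},
])

```text
time: 11.75
position: [0.5341, 0.1653, 0.1345]
tool_rot: [0.998, 0.055, -0.002, 0.0]
ft_force: [-2.5, -4.8, -6.8]
grip_width: 0.0116
grip_force: 25.0
```

The cover is rising under normal forces. I'll carry on along the arc.

Emit:
apply_moves([
  {"offset": [0.54, 0.06, 0.79], "rot": [0, 0, 0]},
  {"offset": [1.14, 0.13, 1.53], "rot": [0, 0, 0]},
  {"offset": [1.81, 0.2, 2.21], "rot": [0, 0, 0]},
  {"offset": [2.53, 0.28, 2.83], "rot": [0, 0, 0]},
  {"offset": [3.31, 0.37, 3.39], "rot": [0, 0, 0]},
  {"offset": [4.13, 0.46, 3.88], "rot": [0, 0, 0]},
  {"offset": [4.98, 0.55, 4.29], "rot": [0, 0, 0]},
  {"offset": [5.88, 0.65, 4.63], "rot": [0, 0, 0]},
  {"offset": [6.79, 0.75, 4.88], "rot": [0, 0, 0]},
  {"offset": [7.73, 0.86, 5.06], "rot": [0, 0, 0]},
  {"offset": [8.68, 0.96, 5.15], "rot": [0, 0, 0]},
  {"offset": [9.63, 1.07, 5.16], "rot": [0, 0, 0]},
  {"offset": [10.58, 1.17, 5.09], "rot": [0, 0, 0]},
  {"offset": [11.52, 1.27, 4.93], "rot": [0, 0, 0]},
  {"offset": [12.44, 1.38, 4.69], "rot": [0, 0, 0]},
  {"offset": [12.44, 1.38, 4.69], "rot": [0, 0, 0]},
  {"offset": [12.44, 1.38, 4.69], "rot": [0, 0, 0]},
])

```text
time: 13.45
position: [0.6617, 0.1793, 0.1833]
tool_rot: [0.998, 0.055, 0.002, 0.0]
ft_force: [0.2, -4.2, 3.1]
grip_width: 0.0116
grip_force: 25.0
```

```bash
python3 - <<'E'
from rig import get_obs, vision
import cv2, numpy as np
o=get_obs();print(o['time'],o['position'],o['ft_force'])
a=vision.camera("side")[:,:,::-1][60:220,130:350]; b=vision.camera("scene")[:,:,::-1][120:370,290:500]
a=cv2.resize(a,None,fx=2,fy=2);b=cv2.resize(b,(336,400))
v=np.zeros((400,780,3),np.uint8);v[:320,:440]=a;v[:,440:776]=b
cv2.imwrite("pics/w4.png",v)
E
```

```text
13.45 [0.6617019  0.17931967 0.18331219] [ 0.21505794 -4.18560646  3.10128076]
```

View pics/w4.png

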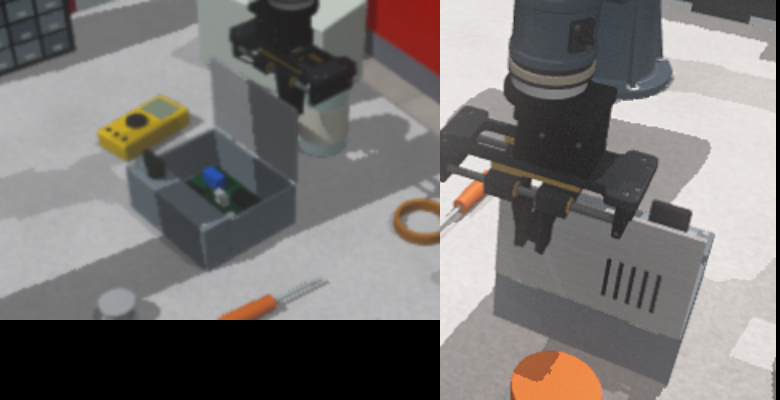

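The cover stands upright and the fastener bar lies along the ledge. I'll let go and rise clear.

Emit:
apply_moves([
  {"offset": [0, 0, 0], "rot": [0, 0, 0]},
  {"offset": [0, 0, 0], "rot": [0, 0, 0]},
  {"offset": [0, 0, 0], "rot": [0, 0, 0]},
  {"offset": [0.1, 0, 0.5], "rot": [0, 0, 0]},
  {"offset": [0.3, 0, 2], "rot": [0, 0, 0]},
  {"offset": [0.3, 0, 4], "rot": [0, 0, 0]},
  {"offset": [0.3, 0, 7], "rot": [0, 0, 0]},
  {"offset": [0.3, 0, 10], "rot": [0, 0, 0]},
  {"offset": [0.3, 0, 14], "rot": [0, 0, 0]},
  {"offset": [0.3, -4, 16], "rot": [0, 0, 0]},
  {"offset": [0, -9, 16], "rot": [0, 0, 0]},
  {"offset": [0, -14, 16], "rot": [0, 0, 0]},
  {"offset": [0, -19, 16], "rot": [0, 0, 0]},
  {"offset": [0, -22, 16], "rot": [0, 0, 0]},
  {"offset": [0, -22, 16], "rot": [0, 0, 0]},
  {"offset": [0, -22, 16], "rot": [0, 0, 0]},
], hand=0.6)

```text
time: 15.15
position: [0.6601, -0.0409, 0.3416]
tool_rot: [0.999, 0.054, 0.0, -0.001]
ft_force: [0.3, 0.2, -0.3]
grip_width: 0.0523
grip_force: 0.0
```

```bash
python3 - <<'E'
from rig import get_obs, vision
import cv2, numpy as np
o=get_obs();print(o['time'],o['position'],o['ft_force'])
a=vision.camera("side")[:,:,::-1][90:290,160:360]; b=vision.camera("scene")[:,:,::-1][160:370,290:500]
v=np.hstack([cv2.resize(a,(400,400)),cv2.resize(b,(400,400))])
cv2.imwrite("pics/w5.png",v)
E
```

```text
15.15 [ 0.66014424 -0.04094064  0.3415745 ] [ 0.28111009  0.21886741 -0.33882373]
```

View pics/w5.png

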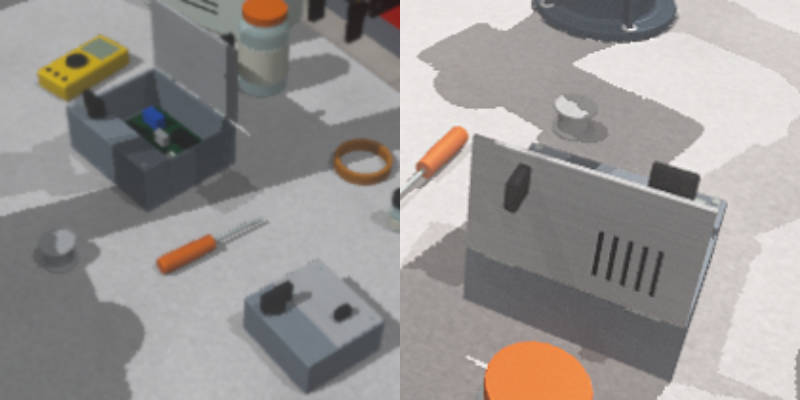

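The cover is upright and free of the gripper, the fastener bar lies along the ledge at about (672,182) in the right half, and the small box's fastener is untouched. I'll hand in.

```bash
python3 -c "
from rig import hand_in
print(hand_in())"
```

```text
the job is handed in; nothing more can be done
None
```

The larger box is open: its fastener is turned a full quarter turn anticlockwise, the cover stands about upright and released, the smaller box's fastener is still locked, and the job was handed in at about 15 s; no verdict came back.

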